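Make up two job kits from the bench stock

TASK

Make up two kits from the stock on the bench. Blue tray: the teal carton in the wide bay and the yellow tape measure in the narrow bay. Green tray: the orange-red carton in the wide bay and the tan carton in the narrow bay. Each thing stands upright as it does now, flat on the floor of its bay, lengthwise along it and about in the middle; leave the blue tape roll and the cork sanding block where they are.

Things in the scene. Friction and masses are not known exactly. Their poses are not given: they have to be found in the camera images.
- fuse_carton_c (a point): small teal printed carton, 51 x 70 mm and 35 mm high, standing flat in the stock with the other three things (not the smaller teal one far back beyond the hammer, which belongs to the room). Point: its centre, half-way up, so 17.5 mm above what it stands on; its own x runs along the 51 mm width, y along the 70 mm length, z up.
- tape_rule_c (a point): yellow tape measure with a black round face, standing on its edge, 64 mm high; its case is 34 mm wide and 68 mm long, and the hook of the tape sticks out 16 mm more at its own -y end. Point: the centre of the case, half-way up, so 32 mm above what it stands on; its own x runs along the 34 mm width, y along the 68 mm length, z up.
- orange_carton_c (a point): orange-red printed carton, nearly a cube, 63 x 62 mm and 62 mm high. Point: its centre, half-way up, so 31 mm above what it stands on; its own x runs along the 63 mm width, y along the 62 mm length, z up.
- tan_carton_c (a point): tan (light brown) printed carton standing on edge, 31 mm wide, 85 mm long, 75 mm high. Point: its centre, half-way up, so 37.5 mm above what it stands on; its own x runs along the 31 mm width, y along the 85 mm length, z up.
- blue_tray: shallow blue plastic kit tray fixed to the bench, 154 mm (its own x) by 112 mm (its own y), with two bays side by side along its x, parted by a rib 8 mm wide. Outer rim and rib are 10 mm high; the bay floors lie 4 mm above the bench. Origin: centre of the underside, on the bench, z up. The wide bay, 84 x 106 mm, has its centre at own x = -32 mm, y = 0; the narrow bay, 56 x 106 mm, at own x = +46 mm, y = 0. The bays' 106 mm length runs along own y.
- green_tray: shallow green plastic kit tray fixed to the bench, 154 mm (its own x) by 112 mm (its own y), with two bays side by side along its x, parted by a rib 8 mm wide. Outer rim and rib are 10 mm high; the bay floors lie 4 mm above the bench. Origin: centre of the underside, on the bench, z up. The wide bay, 84 x 106 mm, has its centre at own x = -32 mm, y = 0; the narrow bay, 56 x 106 mm, at own x = +46 mm, y = 0. The bays' 106 mm length runs along own y.
- blue_roll: bystander: roll of blue tape lying flat, 72 mm across, 20 mm high; origin at the centre of its underside.
- cork_block: bystander: brown cork sanding block, 61 x 111 x 34 mm, beyond the stock; origin at the centre of its underside.

How it is judged:
By the outcome, as a careful person would: the job done as asked, in the order asked, and still so for the second after the job is handed in, with the robot touching nothing.
It also fails if it takes over 115 s, if anything falls off the work surface, if the arm or the gripper's body presses on something with over 40 N, if the wrist force passes 120 N, or if a joint passes its speed limit or range.

ROBOT

A 6-joint arm with a two-finger parallel gripper is mounted at the origin on the work surface; the furniture and walls round the work are solid. World frame = base frame: x ahead of the robot, y to its left, z up, the work surface at z = 0. Lengths are in m, angles in degrees, forces in N, time in s.
With the tool pointing down it reaches from about 0.375 to 0.9 m from the base axis. Payload 3.1 kg.
Tool frame: the origin (TCP) lies on the centre line of the jaws, within the pads' length; the fingertips stand 25 mm ahead of it and the grasp point (between the pads) lies 6 mm ahead of it; y points along the fingers, x is the direction in which the jaws open and shut, and the axes are right-handed (so a half turn about y gives the same grasp; the last joint's range is limited). The gripper opens to 87 mm and grips with 3 to 60 N. Pads are 19 mm wide; open, the fingers measure 117 mm over their backs; the gripper's body (75 mm by 190 mm) begins 51 mm behind the grasp point.
Start: joints at [54.46, 30.224, 82.088, -0, 67.689, -10.227], TCP at [0.267, 0.565, 0.248] pointing down, gripper open.
Joint ranges: [-176.69, 176.69], [-43.24, 126.21], [12.49, 139.97], [-82, 262], [0, 151.66], [-163.58, 163.58]. Speed limits (degrees/s): [159.86, 159.86, 180, 180, 180, 180].

INTERFACE

Orientations are given as a 3x3 rotation matrix whose columns are the frame's x, y, z axes.
In Python, from rig import * gives the robot as it stands.
- The arm moves only by the tool play_rows, never from a script. Its argument "commands" is a list of rows, each a list of 2 entries, a list of its own where there are three numbers: the shift along the world's x, y, z in m, then the turn, a rotation vector about the world's x, y, z in rad. A call has 1 to 10 rows; each row is the pose to reach, as a shift and turn from the pose commanded when the call began; what a row does not reach only later rows make up. A row lasts 1/8 s, in which the tool goes at most 62.5 mm and 10.7 degrees, less where a joint would pass 70% of its speed; a pose out of reach is approached as far as the arm can. A call with a gripper value outside its range is refused whole. "gripper" is the finger opening in m, from 0 to 0.087, set as the call begins (left out, the last holds). The fingers move at their own pace and stop on an object; the grip force is fixed at half the most. Time passes only in rows, so rows that repeat a pose let the fingers close. It gives the time, the measured TCP pose, the force and the opening at its end, in the units of the state.
- read_state(): the state, without advancing time (a new reading comes with each control period).
- capture(name): name is "scene" or "top" or "wrist"; returns a dict with "frame" (400x640x3 uint8, red, green, blue), "depth" (400x640 float32, m along the optical axis (not along the pixel's ray), 0 where there is no reading), "mtx" (3x3 intrinsics, pixels), "dist_coeffs" ([k1, k2, p1, p2, k3] as OpenCV has them; the pictures are not rectified), "cam_to_world" (4x4, takes a point from camera to world coordinates); the wrist camera has in their place "hand_eye" (4x4, takes a point from camera to tool coordinates, whose origin is the TCP and whose axes are the tool frame's). Camera axes: x right, y down, z forward; pixel columns grow to the right and rows downward; lengths in m; the calibration is good to about 2 mm. A picture is of the moment at which its call begins: read the wrist's pose just before it.
- hand_in(): hands the job in, once; it reports no verdict.
The state is a dict: "time_s": time; "joint_positions": joint angles; "qvel": joint speeds; "tau": joint torques, N m; "position": TCP position; "tcp_rot": TCP orientation; "force": force on the tool from outside, world axes, zero at the start; "moment": the same for the moment, N m; "opening": opening from 0.0 (shut) to 1.0 (fully open).
Only numpy, scipy, OpenCV 4.12 (cv2) and the standard library are available. Lean on these libraries where they do the work, as an engineer would, in place of code of your own. Each camera call takes 0.05 s, during which the arm holds its last target. There are 200 camera calls.

## Working session

There is one attempt and no reset: what is moved stays moved. The work goes in short steps, Python scripts to look and compute and a tool call to move; the robot and the scene stay as the last step left them, time stands still between calls to the robot, and variables do not carry over. Pictures are saved under pics/ and viewed, about 12 in all and at most 16, crops included, and the job is handed in when it is done.

Besides the shell and the picture viewer there is one more tool, called after "Emit:" as name(argument=value, ...) on one line, values as JSON. play_rows: Moves the arm, as the interface text tells. Its arguments: {"type":"object","properties":{"commands":{"type":"array"},"gripper":{"type":"number"}},"required":["commands"]}

```bash
mkdir -p pics; ls
cat > h.py <<'E'
from rig import *
import numpy as np, cv2
def save(n,f): cv2.imwrite(f'pics/{n}.png',cv2.cvtColor(f,cv2.COLOR_RGB2BGR))
E
python3 - <<'E'
from h import *
import pickle
s=read_state();print(s)
for n in("scene","top"):
    c=capture(n);save(n+'1',c['frame']);pickle.dump(c,open(n+'1.pkl','wb'))
    print(n,c['mtx'],c['dist_coeffs'],c['cam_to_world'])
E
```

```text
pics
{'time_s': 0.0, 'joint_positions': array([ 5.44563356e+01,  3.02783050e+01,  8.21572823e+01, -2.28147162e-03,
        6.76900140e+01, -1.02293982e+01]), 'qvel': array([-0.04980767, -0.01644514, -0.03653828, -0.08137434,  0.03957513,
        0.09297803]), 'tau': array([ 3.17404727e-05, -4.40038204e+01, -1.76596159e+01,  6.33099256e-02,
        5.81274997e-02, -1.24259600e-04]), 'position': array([0.26683329, 0.56441002, 0.24657371]), 'tcp_rot': array([[ 4.27567912e-01, -1.24437543e-03, -9.03982374e-01],
       [ 9.03980641e-01, -1.80511083e-03,  4.27569577e-01],
       [-2.16384545e-03, -9.99997597e-01,  3.53083830e-04]]), 'force': array([0.45359833, 0.00655284, 0.76375161]), 'moment': array([-0.01632718,  0.01618451, -0.03533578]), 'opening': 1.0030037043752669}
scene [[397.91617628   0.         327.68765791]
 [  0.         397.91617628 208.06084345]
 [  0.           0.           1.        ]] [-0.05149993  0.          0.          0.          0.        ] [[-0.9365792   0.30356353 -0.17512449  0.7832759 ]
 [ 0.35031465  0.79674266 -0.49242338  0.40067412]
 [-0.00995263 -0.52254217 -0.85255535  0.8277343 ]
 [ 0.          0.          0.          1.        ]]
top [[401.74851645   0.         316.0472854 ]
 [  0.         401.74851645 194.15308761]
 [  0.           0.           1.        ]] [-0.06902153  0.          0.          0.          0.        ] [[ 0.02510639 -0.99338704  0.11203506  0.49545895]
 [-0.99894743 -0.02923343 -0.03534738 -0.01784461]
 [ 0.03838879 -0.11102969 -0.99307538  0.94569571]
 [ 0.          0.          0.          1.        ]]
```

View pics/top1.png

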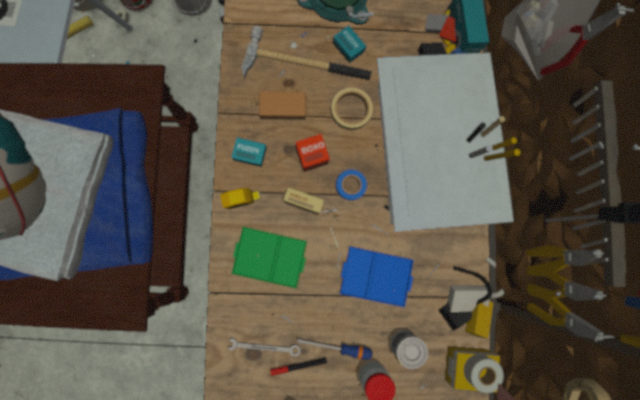

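View pics/scene1.png

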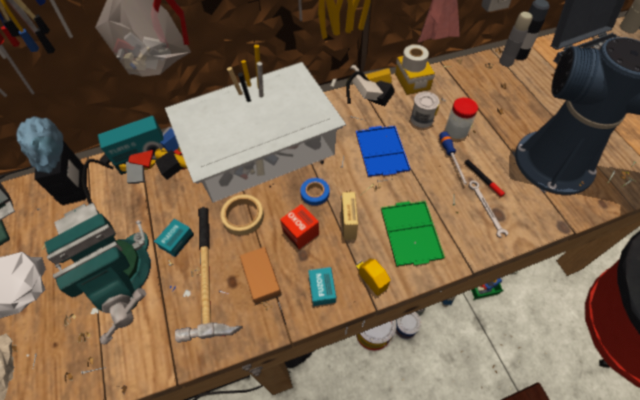

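```bash
cat >> h.py <<'E'
def cloud(c,T):
    K,D=c['mtx'],np.array(c['dist_coeffs'])
    v,u=np.mgrid[0:400,0:640]
    p=cv2.undistortPoints(np.stack([u,v],-1).reshape(-1,1,2).astype(np.float64),K,D).reshape(400,640,2)
    z=c['depth'].astype(float)
    P=np.dstack([p*z[...,None],z])
    return P@T[:3,:3].T+T[:3,3]
def rect(P):
    (c,s,a)=cv2.minAreaRect((P[:,:2]*1000).astype(np.float32))
    b=cv2.boxPoints((c,s,a)); e=b[1]-b[0];f=b[2]-b[1]
    if np.linalg.norm(f)>np.linalg.norm(e): e=f
    return np.round(c,1),np.round(sorted(s),1),round(float(np.degrees(np.arctan2(e[1],e[0]))%180),1)
HSV=dict(teal=((85,90,50),(98,255,255)),yellow=((21,130,90),(32,255,255)),orange=((0,180,100),(8,255,255)),tan=((16,45,120),(26,150,255)),blue=((103,170,60),(120,255,255)),green=((55,130,50),(75,255,255)))
E
python3 - <<'E'
from h import *
import pickle
roi={'top':dict(teal=(225,130,275,175),yellow=(215,183,265,212),orange=(290,130,335,175),tan=(280,183,330,216),blue=(335,240,420,310),green=(228,222,310,292)),
'scene':dict(teal=(300,255,345,310),yellow=(350,255,395,300),orange=(275,200,325,250),tan=(335,185,362,245),blue=(350,120,415,180),green=(375,195,450,270))}
for n in roi:
    c=pickle.load(open(n+'1.pkl','rb'));P=cloud(c,c['cam_to_world']);h=cv2.cvtColor(c['frame'],cv2.COLOR_RGB2HSV)
    for k,(a,b,d,e) in roi[n].items():
        m=cv2.inRange(h,HSV[k][0],HSV[k][1]); q=np.zeros_like(m);q[b:e,a:d]=m[b:e,a:d]
        cc,l,st,_=cv2.connectedComponentsWithStats(q)
        i=1+np.argmax(st[1:,4]); M=(l==i)&(c['depth']>0); X=P[M]
        zt=np.percentile(X[:,2],97); T=X[X[:,2]>zt-.008]
        print(n,k,M.sum(),'z',np.round(np.percentile(X[:,2],[2,50,97])*1000,1),'all',*rect(X),'top',len(T),*rect(T))
    ve=P[...,2]
    if n=='top':
        print('box',np.round([P[70,400],P[60,480],P[220,400],P[140,440]],3)); print('bench',np.round([P[225,340],P[225,230],P[120,240]],3))
        f=c['frame'][120:310,210:430]; save('topc',cv2.resize(f,None,fx=3.5,fy=3.1,interpolation=cv2.INTER_CUBIC))
    else:
        f=c['frame'][120:310,240:460]; save('scenec',cv2.resize(f,None,fx=3.5,fy=3.1,interpolation=cv2.INTER_CUBIC))
E
```

```text
top teal 556 z [30.7 35.3 38.4] all [693.5 107.9] [49.3 69.4] 78.0 top 545 [693.5 107.9] [49.3 69.4] 78.0
top yellow 542 z [-1.8 59.5 65.5] all [590.8 128.5] [47.3 91.2] 105.7 top 315 [583.3 129.8] [33.2 52.9] 106.5
top orange 531 z [45.2 62.7 65.9] all [700.8 -37.8] [64.2 76.5] 20.0 top 513 [693.7 -38.2] [60.1 62.8] 20.0
top tan 952 z [-2.6 73.8 78. ] all [590.1 -24.4] [ 76.5 116.5] 91.3 top 528 [580.4 -22.5] [30. 85.] 72.2
top blue 2998 z [ 1.9  5.3 11.5] all [ 413.4 -196.3] [107.4 160.6] 80.1 top 2565 [ 413.4 -196.3] [107.4 160.6] 80.1
top green 3078 z [ 1.3  4.9 11.4] all [452.6  53.5] [106.6 160.7] 79.0 top 2465 [452.6  53.5] [106.6 160.7] 79.0
box [[ 0.861 -0.221  0.133]
 [ 0.895 -0.4    0.132]
 [ 0.539 -0.22   0.132]
 [ 0.495 -0.018  0.946]]
bench [[ 0.531 -0.11  -0.001]
 [ 0.524  0.148 -0.001]
 [ 0.777  0.137 -0.001]]
scene teal 694 z [13.4 35.2 37.9] all [697.7 112.3] [48.5 68.8] 78.4 top 625 [697.7 112.3] [48.5 68.8] 78.4
scene yellow 562 z [ 4.8 59.1 65.4] all [590.4 123.5] [32.2 86.2] 105.7 top 317 [587.6 133.1] [31.7 48.5] 106.7
scene orange 610 z [-1.  61.1 64. ] all [692.9 -54.6] [84.9 98.2] 110.0 top 575 [697.  -34.5] [63.2 63.3] 20.3
scene tan 528 z [-3.  74.  76.5] all [570.4 -42.8] [ 42.5 141.5] 67.5 top 444 [583.4 -17.8] [30.6 86. ] 72.0
scene blue 1846 z [-0.4  3.1  9.3] all [ 416.6 -192.4] [110. 163.] 79.3 top 1571 [ 416.7 -192.4] [109.8 163. ] 79.3
scene green 2783 z [0.3 3.9 9.8] all [455.5  56.8] [111.1 166.3] 79.1 top 2452 [455.5  56.8] [111.1 166.3] 79.1
```

View pics/topc.png

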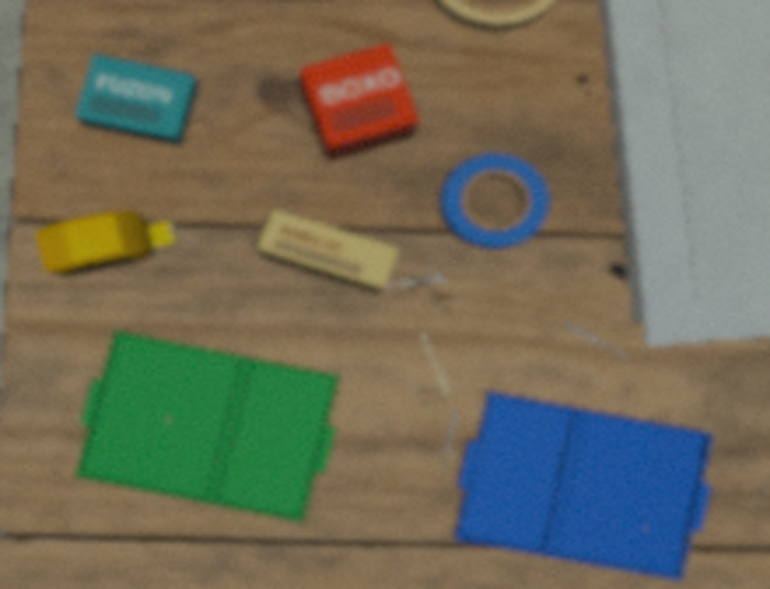

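View pics/scenec.png

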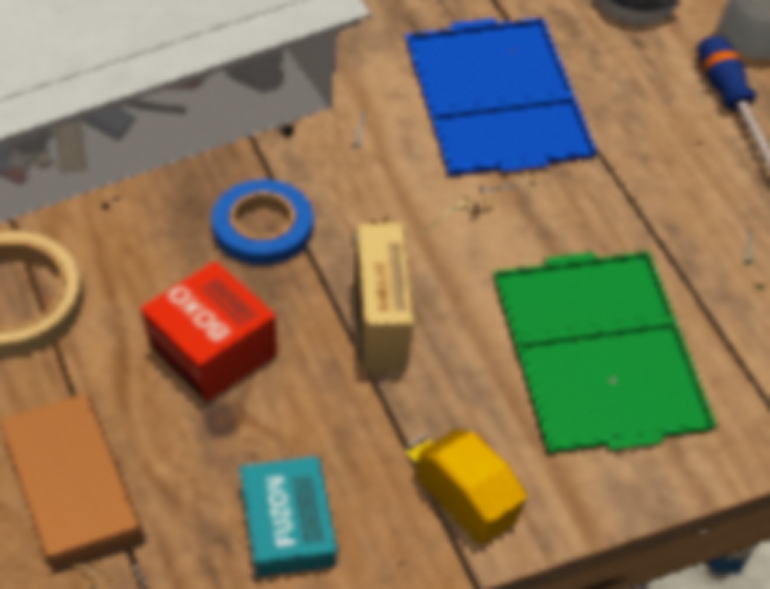

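The top view shows green tray (270,257) with its wide bay to the left, and blue tray (376,276) with its wide bay to the right. The teal carton is at (250,152), orange at (313,152), the tape with its hook pointing right at (240,198), and tan at (304,201). The scene view agrees. Next I'll go above the teal carton.

Emit:
play_rows(commands=[[[0.428,-0.455,0.03],[0,0,-1.338]],[[0.428,-0.455,0.03],[0,0,-1.338]],[[0.428,-0.455,0.03],[0,0,-1.338]],[[0.428,-0.455,0.03],[0,0,-1.338]],[[0.428,-0.455,0.03],[0,0,-1.338]],[[0.428,-0.455,0.03],[0,0,-1.338]],[[0.428,-0.455,0.03],[0,0,-1.338]],[[0.428,-0.455,0.03],[0,0,-1.338]],[[0.428,-0.455,0.03],[0,0,-1.338]],[[0.428,-0.455,0.03],[0,0,-1.338]]], gripper=0.087)

```text
time_s: 1.35
position: [0.6958, 0.1086, 0.277]
tcp_rot: [[0.978, -0.001, 0.208], [-0.208, 0.0, 0.978], [-0.001, -1.0, 0.0]]
force: [0.1, 0.5, 0.6]
opening: 0.997
```

Emit:
play_rows(commands=[[[0,0,0],[0,0,0]],[[0,0,0],[0,0,0]],[[0,0,0],[0,0,0]]])

```text
time_s: 1.72
position: [0.6937, 0.1117, 0.2772]
tcp_rot: [[0.979, -0.002, 0.206], [-0.206, 0.0, 0.979], [-0.002, -1.0, 0.0]]
force: [-0.3, -0.5, 0.6]
opening: 1.002
```

```bash
cat >> h.py <<'E'
def wrist(name):
    s=read_state();c=capture('wrist');save(name,c['frame'])
    W=np.eye(4);W[:3,:3]=s['tcp_rot'];W[:3,3]=s['position']
    T=W@c['hand_eye'];return s,c,T,cloud(c,T)
def blobs(c,P,names,r=9,minA=250):
    h=cv2.cvtColor(c['frame'],cv2.COLOR_RGB2HSV)
    for k in names:
        cc,l,st,ct=cv2.connectedComponentsWithStats(cv2.inRange(h,*HSV[k]))
        for i in range(1,cc):
            if st[i,4]<minA: continue
            X=P[(l==i)&(c['depth']>0)]
            if len(X)<50: continue
            zt=np.percentile(X[:,2],97);T=X[X[:,2]>zt-.008]
            print(k,'px',np.round(ct[i]),st[i],'ztop',round(zt*1000,1),'all',*rect(X),'top',*rect(T))
def st():
    s=read_state();R=s['tcp_rot'];print(s['time_s'],np.round(s['position'],4),'th',round(float(np.degrees(np.arctan2(R[1,0],R[0,0]))),2),'down',np.round(R[:,1],4),'q',np.round(s['joint_positions'],1),'F',np.round(s['force'],1),'op',round(s['opening']*87,1))
E
python3 - <<'E'
from h import *
st()
s,c,T,P=wrist('w1');print(np.round(T,3));blobs(c,P,HSV)
E
```

```text
1.725 [0.6937 0.1117 0.2772] th -11.88 down [-1.6e-03  3.0e-04 -1.0e+00] q [ 0.1 35.  67.8  0.  77.3 11.9] F [-0.3 -0.5  0.6] op 87.2
[[ 0.979 -0.197 -0.06   0.71 ]
 [-0.205 -0.939 -0.276  0.188]
 [-0.002  0.282 -0.959  0.416]
 [ 0.     0.     0.     1.   ]]
teal px [323. 173.] [ 303  145   41   57 1930] ztop 38.3 all [697.3 111.4] [49.4 70. ] 78.6 top [697.3 111.4] [49.4 69.9] 78.4
yellow px [234. 178.] [ 206  147   58   60 2123] ztop 65.6 all [584.  123.5] [45.9 84.9] 107.3 top [587.7 132.8] [33.7 50. ] 103.8
orange px [ 31. 109.] [  0  50  46 121 560] ztop -795.7 all [-431.9  440.7] [139.4 473.7] 79.5 top [-433.2  435.3] [126.7 462.1] 78.6
orange px [346. 265.] [322 250  43  23 511] ztop 336.7 all [707.   62.8] [ 55.5 160.8] 83.2 top [708.6 142.6] [1.2 7.5] 168.4
orange px [342. 306.] [328 300  31  16 283] ztop 339.8 all [696.2  10.9] [ 39.2 253.8] 84.0 top [705.1 136. ] [1.8 6.6] 162.3
tan px [526. 144.] [  386    40   254   232 34392] ztop 21.8 all [1414.9  102.7] [ 288.1 1341.1] 4.6 top [933.8  49.3] [181.  386.1] 0.9
tan px [366. 126.] [356  98  20  65 507] ztop 3.1 all [765.2
[... 895 characters left out ...]
40.2 1279.9] 178.8 top [396.2 134.6] [131.9 485.2] 2.3
tan px [370. 314.] [ 292  299  124   30 2056] ztop 26.1 all [678.  -28.4] [171.1 315.9] 104.7 top [744.6  -3. ] [ 29.4 300.8] 104.7
tan px [252. 322.] [ 203  300   90   43 3064] ztop 78.1 all [611.6 -26.3] [128.5 355. ] 49.3 top [620.9  44.1] [ 35.4 234.6] 62.3
blue px [174.   7.] [143   0  77  20 819] ztop -234.8 all [486.1 433.1] [ 30.9 142.6] 169.0 top [464.9 439.9] [22.1 99.2] 166.9
blue px [309. 319.] [289 308  45  36 606] ztop 21.6 all [671.9 -11.5] [ 65.8 295.4] 69.4 top [671.9 -11.5] [ 65.8 295.4] 69.4
green px [167. 224.] [ 120  187   88   85 5197] ztop 12.2 all [534.2  80.3] [140.7 268.9] 5.3 top [534.2  80.3] [140.7 268.9] 5.3
```

View pics/w1.png

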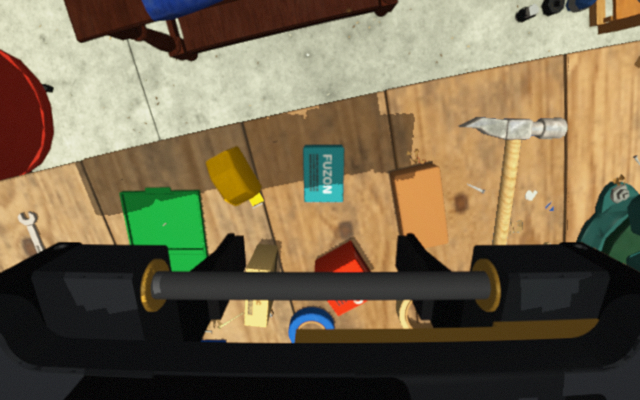

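Wrist view: teal is at (323,173), clear of the cork block's near edge (393) by about 60 mm. Wrist and scene positions agree and the top camera reads about 4 mm low, so I'll use the first two. Now grasping the teal carton.

Emit:
play_rows(commands=[[[0.002,0.0015,-0.06],[0,0,0.008]],[[0.002,0.0015,-0.12],[0,0,0.008]],[[0.002,0.0015,-0.17],[0,0,0.008]],[[0.002,0.0015,-0.2],[0,0,0.008]],[[0.002,0.0015,-0.225],[0,0,0.008]],[[0.002,0.0015,-0.236],[0,0,0.008]],[[0.002,0.0015,-0.242],[0,0,0.008]],[[0.002,0.0015,-0.242],[0,0,0.008]],[[0.002,0.0015,-0.242],[0,0,0.008]]])

```text
time_s: 2.9
position: [0.6977, 0.1118, 0.0368]
tcp_rot: [[0.98, 0.002, 0.2], [-0.2, 0.0, 0.98], [0.002, -1.0, 0.0]]
force: [0.2, -0.1, 0.9]
opening: 1.005
```

Emit:
play_rows(commands=[[[0,0,0],[0,0,0]],[[0,0,0],[0,0,0]],[[0,0,0],[0,0,0]],[[0,0,0],[0,0,0]],[[0,0,0],[0,0,0]],[[0,0,0],[0,0,0]],[[0,0,0],[0,0,0]],[[0,0,0],[0,0,0]]], gripper=0.03)

```text
time_s: 3.9
position: [0.6969, 0.1117, 0.0355]
tcp_rot: [[0.98, 0.0, 0.2], [-0.2, -0.0, 0.98], [0.0, -1.0, -0.0]]
force: [0.7, 0.9, 1.0]
opening: 0.575
```

Emit:
play_rows(commands=[[[0,0,0.02],[0,0,0]],[[0,0,0.06],[0,0,0]],[[0,0,0.12],[0,0,0]],[[0,0,0.16],[0,0,0]]])

```text
time_s: 4.4
position: [0.6981, 0.1119, 0.2003]
tcp_rot: [[0.98, 0.005, 0.2], [-0.2, 0.0, 0.98], [0.005, -1.0, 0.001]]
force: [-0.3, -0.5, -1.3]
opening: 0.568
```

Emit:
play_rows(commands=[[[-0.029,-0.034,0],[0,0,-0.155]],[[-0.057,-0.067,0],[0,0,-0.31]],[[-0.086,-0.1,0],[0,0,-0.466]],[[-0.114,-0.134,0],[0,0,-0.62]],[[-0.143,-0.168,0],[0,0,-0.777]],[[-0.172,-0.2,0],[0,0,-0.932]],[[-0.2,-0.235,0],[0,0,-1.087]],[[-0.229,-0.268,0],[0,0,-1.242]],[[-0.258,-0.302,0],[0,0,-1.398]],[[-0.286,-0.3355,0],[0,0,-1.553]]])

```text
time_s: 5.65
position: [0.4103, -0.225, 0.197]
tcp_rot: [[-0.187, 0.002, 0.982], [-0.982, -0.002, -0.187], [0.001, -1.0, 0.002]]
force: [1.2, -0.2, -0.2]
opening: 0.573
```

Emit:
play_rows(commands=[[[0,0,0],[0,0,0]],[[0,0,0],[0,0,0]],[[0,0,0],[0,0,0]],[[0,0,0],[0,0,0]]])

```text
time_s: 6.15
position: [0.4115, -0.2229, 0.1956]
tcp_rot: [[-0.18, 0.0, 0.984], [-0.984, 0.0, -0.18], [-0.0, -1.0, 0.0]]
force: [-1.1, -0.9, -1.0]
opening: 0.574
```

Run:
```python
from h import *
st()
s,c,T,P=wrist('w2');blobs(c,P,['teal','blue','green'])
```

```text
6.15 [ 0.4115 -0.2229  0.1956] th -100.37 down [ 2.e-04  0.e+00 -1.e+00] q [-42.2  22.9 107.3   0.   49.8  58.2] F [-1.1 -0.9 -1. ] op 49.9
teal px [320. 230.] [ 268  191  105   82 7284] ztop 198.2 all [ 398.8 -207.7] [ 57.5 118.7] 148.4 top [ 429.  -225.9] [34.  51.1] 79.6
teal px [320. 315.] [ 273  300   96   29 2426] ztop 198.5 all [ 408.4 -222.4] [50.4 60.8] 168.4 top [ 408.4 -222.4] [50.4 60.8] 168.4
blue px [185.   9.] [ 148    0   70   23 1027] ztop 22.0 all [ 601.3 -127.3] [18.7 61.3] 81.1 top [ 601.  -126.4] [17.8 60.3] 79.4
blue px [286. 171.] [  218   134   154   100 10416] ztop 12.1 all [ 416.  -195.5] [110.1 163.8] 79.5 top [ 416.  -195.5] [110.1 163.8] 79.5
green px [ 73. 190.] [    0   142   146    98 12669] ztop 12.1 all [455.   54.6] [111.3 166.6] 78.8 top [455.   54.6] [111.3 166.6] 78.8
```

View pics/w2.png

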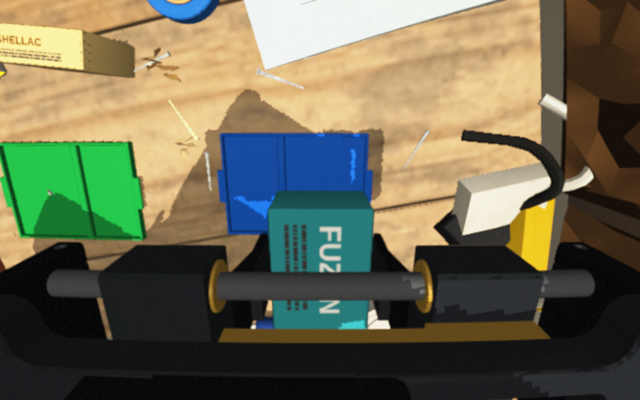

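Wrist view: the blue tray is centred at about (286,171), with its wide bay on the right as expected, and the teal carton is square in the jaws. Lowering it now.

Emit:
play_rows(commands=[[[-0.001,-0.002,-0.06],[0,0,0]],[[-0.001,-0.002,-0.11],[0,0,0]],[[-0.001,-0.002,-0.135],[0,0,0]],[[-0.001,-0.002,-0.148],[0,0,0]],[[-0.001,-0.002,-0.152],[0,0,0]],[[-0.001,-0.002,-0.155],[0,0,0]],[[-0.001,-0.002,-0.156],[0,0,0]],[[-0.001,-0.002,-0.156],[0,0,0]],[[-0.001,-0.002,-0.156],[0,0,0]]])

```text
time_s: 7.32
position: [0.4101, -0.2259, 0.04]
tcp_rot: [[-0.182, 0.001, 0.983], [-0.983, -0.001, -0.182], [0.0, -1.0, 0.001]]
force: [-1.2, 0.5, 0.1]
opening: 0.571
```

Emit:
play_rows(commands=[[[0,0,0],[0,0,0]],[[0,0,0],[0,0,0]],[[0,0,0],[0,0,0]],[[0,0,0],[0,0,0]],[[0,0,0],[0,0,0]]], gripper=0.068)

```text
time_s: 7.95
position: [0.4099, -0.2257, 0.0395]
tcp_rot: [[-0.182, -0.0, 0.983], [-0.983, 0.0, -0.182], [-0.0, -1.0, -0.0]]
force: [0.5, -0.4, 0.6]
opening: 0.782
```

Emit:
play_rows(commands=[[[0,0,0.01],[0,0,0]],[[0,0,0.03],[0,0,0]],[[0,0,0.08],[0,0,0]],[[0,0,0.14],[0,0,0]],[[0,0,0.16],[0,0,0]],[[0,0,0.16],[0,0,0]]])

```text
time_s: 8.7
position: [0.4107, -0.2263, 0.2017]
tcp_rot: [[-0.182, 0.004, 0.983], [-0.983, -0.004, -0.182], [0.003, -1.0, 0.004]]
force: [-0.6, -0.2, -0.2]
opening: 0.779
```

Run:
```python
from h import *
st()
c=capture('scene');blobs(c,cloud(c,c['cam_to_world']),['teal','blue'])
s,c,T,P=wrist('w3');blobs(c,P,['teal','blue'])
```

```text
8.7 [ 0.4107 -0.2263  0.2017] th -100.49 down [ 0.0039 -0.0036 -1.    ] q [-42.6  22.3 107.   -0.   50.5  57.9] F [-0.6 -0.2 -0.2] op 67.7
teal px [130. 136.] [  98  116   65   42 1415] ztop 111.1 all [1035.1 -422.4] [109.9 169.1] 5.3 top [1019.6 -398.1] [ 58.9 140.3] 5.7
teal px [380. 136.] [366 125  29  23 464] ztop 40.5 all [ 408.5 -234.9] [70.2 78.2] 80.2 top [ 410.3 -221.9] [52.1 69.3] 170.2
teal px [ 75. 233.] [ 46 215  60  38 649] ztop 173.8 all [1120.5  -99.1] [ 29.2 111.9] 14.5 top [1120.5  -99.1] [ 29.2 111.9] 14.5
teal px [173. 236.] [154 220  37  35 618] ztop 37.9 all [ 975.8 -117.2] [50.3 68.1] 40.2 top [ 976.1 -117.6] [49.4 68.2] 39.6
teal px [141. 269.] [130 244  20  46 405] ztop 29.7 all [1059.4  -69.1] [ 27.8 125.1] 72.5 top [1066.7  -59.9] [ 23.6 106.9] 79.4
teal px [100. 261.] [ 78 248  41  33 447] ztop 172.5 all [1084.9  -20.6] [28.1 81.1] 14.6 top [1084.9  -20.6] [28.1 81.1] 14.6
teal px [105. 288.] [ 82 269  46  37 675] ztop 144.9 all [1094.    12.2] [29.5 62.2] 16.3 top [1096.8    1.4] [ 7.1 59.9] 16.3
blue px [383. 157.] [ 357  127   53   49 1288] ztop 10.0 all [ 416.8 -190.1] [110.1 159.4] 79.2 top [ 416.8 -190.1] [110.1 159.4] 79.2
blue px [315. 193.] [301 179  28  25 265] ztop 20.7 all [ 628.7 -127.5] [65.7 69.4] 79.4 top [ 628.7 -127.5] [65.7 69.4] 79.4
teal px [320. 188.] [ 295  154   51   71 3079] ztop 42.1 all [ 409.9 -225.4] [49.9 70. ] 169.4 top [ 409.9 -225.4] [49.9 69.9] 169.4
blue px [183.  10.] [ 146    0   70   24 1037] ztop 21.9 all [ 601.8 -127.5] [19.6 61.4] 81.3 top [ 601.5 -126.7] [18.5 60.5] 79.4
blue px [283. 179.] [  216   132   152   100 10541] ztop 12.2 all [ 416.2 -195.5] [110.3 163.4] 79.6 top [ 416.  -195.5] [110.3 163.4] 79.5
blue px [269. 321.] [255 314  30  18 361] ztop 29.3 all [ 258.4 -134.9] [14.8 35.2] 90.7 top [ 256.3 -134.7] [15.2 34.2] 83.0
```

Emit:
play_rows(commands=[[[0,0,0.05],[0,0,0.18]],[[0.02,0.04,0.05],[0,0,0.36]],[[0.04,0.08,0.05],[0,0,0.54]],[[0.06,0.12,0.05],[0,0,0.72]],[[0.08,0.16,0.05],[0,0,0.9]],[[0.1,0.2,0.05],[0,0,1.08]],[[0.12,0.24,0.05],[0,0,1.26]],[[0.14,0.28,0.05],[0,0,1.44]],[[0.16,0.32,0.05],[0,0,1.62]],[[0.1775,0.3585,0.05],[0,0,1.8]]])

```text
time_s: 10.05
position: [0.587, 0.1341, 0.2469]
tcp_rot: [[0.999, -0.005, -0.052], [0.052, -0.0, 0.999], [-0.005, -1.0, -0.0]]
force: [0.9, -0.1, -0.3]
opening: 0.78
```

Emit:
play_rows(commands=[[[0,0,0],[0,0,0.18]],[[0,0,0],[0,0,0.225]],[[0,0,0],[0,0,0.225]],[[0,0,0],[0,0,0.225]],[[0,0,0],[0,0,0.225]]])

```text
time_s: 10.68
position: [0.5872, 0.1325, 0.249]
tcp_rot: [[0.964, -0.001, -0.267], [0.267, -0.0, 0.964], [-0.001, -1.0, 0.0]]
force: [0.5, -0.3, -0.4]
opening: 0.781
```

Run:
```python
from h import *
st()
s,c,T,P=wrist('w4');blobs(c,P,['yellow'])
# slices of yellow by height
m=cv2.inRange(cv2.cvtColor(c['frame'],cv2.COLOR_RGB2HSV),*HSV['yellow'])>0
X=P[m&(c['depth']>0)];X=X[(np.abs(X[:,0]-.5875)<.07)&(np.abs(X[:,1]-.13)<.07)]
a=np.radians(105.5);d=np.array([np.cos(a),np.sin(a)]);n=np.array([np.sin(a),-np.cos(a)])
for lo,hi in((0,12),(12,25),(25,40),(40,52),(52,58),(58,63),(63,70)):
    Q=X[(X[:,2]*1e3>=lo)&(X[:,2]*1e3<hi)]
    if len(Q)>5:
        u=(Q[:,:2]-[.5875,.1325])@d*1e3;v=(Q[:,:2]-[.5875,.1325])@n*1e3;print(lo,len(Q),'along',np.round(np.percentile(u,[1,99]),1),'across',np.round(np.percentile(v,[1,99]),1))
```

```text
10.675 [0.5872 0.1325 0.249 ] th 15.48 down [-0.001 -0.    -1.   ] q [  2.1  28.4  85.4  -0.   66.3 -13.4] F [ 0.5 -0.3 -0.4] op 67.9
yellow px [319. 180.] [ 304  149   31   64 1821] ztop 65.7 all [588.8 123.7] [32.6 84.5] 105.8 top [586.3 132.8] [32.6 49.2] 105.5
0 45 along [-50.5 -46.3] across [-10.6   7.7]
12 25 along [32.6 33.4] across [-15.   12.6]
25 48 along [32.6 33.4] across [-14.7  12.1]
40 115 along [-32.5  33.4] across [-17.3  13.6]
52 343 along [-28.1  33. ] across [-17.3  14.1]
58 389 along [-23.9  24.2] across [-17.3  15. ]
63 847 along [-20.1  15.6] across [-16.   13.9]
```

View pics/w4.png

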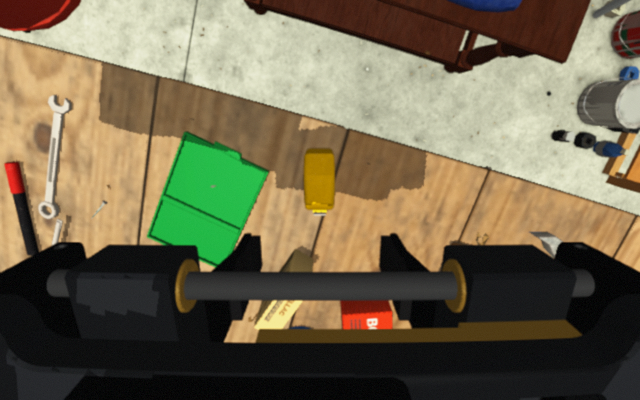

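The tape is centred under the jaws at (319,180). Its hook is low (below 12 mm), at the end towards the robot's right. Grasping it.

Emit:
play_rows(commands=[[[-0.001,0,-0.06],[0,0,0]],[[-0.001,0,-0.11],[0,0,0]],[[-0.001,0,-0.15],[0,0,0]],[[-0.001,0,-0.18],[0,0,0]],[[-0.001,0,-0.2],[0,0,0]],[[-0.001,0,-0.21],[0,0,0]],[[-0.001,0,-0.21],[0,0,0]],[[-0.001,0,-0.21],[0,0,0]]])

```text
time_s: 11.72
position: [0.5872, 0.1328, 0.0405]
tcp_rot: [[0.964, 0.002, -0.268], [0.268, 0.0, 0.964], [0.002, -1.0, -0.0]]
force: [-0.2, 0.4, -0.4]
opening: 0.781
```

Emit:
play_rows(commands=[[[0,0,0],[0,0,0]],[[0,0,0],[0,0,0]],[[0,0,0],[0,0,0]],[[0,0,0],[0,0,0]],[[0,0,0],[0,0,0]],[[0,0,0],[0,0,0]],[[0,0,0],[0,0,0]],[[0,0,0],[0,0,0]]], gripper=0.015)

```text
time_s: 12.72
position: [0.5862, 0.1328, 0.0396]
tcp_rot: [[0.964, -0.0, -0.268], [0.268, -0.0, 0.964], [-0.0, -1.0, 0.0]]
force: [-1.9, 0.2, 2.3]
opening: 0.388
```

Emit:
play_rows(commands=[[[0,0,0.01],[0,0,0]],[[0,0,0.05],[0,0,0]],[[0,0,0.11],[0,0,0]],[[0,0,0.16],[0,0,0]],[[0,0,0.16],[0,0,0]]])

```text
time_s: 13.35
position: [0.5896, 0.133, 0.2046]
tcp_rot: [[0.963, 0.011, -0.268], [0.268, 0.001, 0.963], [0.011, -1.0, -0.003]]
force: [-0.2, -0.9, -2.4]
opening: 0.388
```

Emit:
play_rows(commands=[[[-0.021,-0.035,0],[0,0,0.14]],[[-0.042,-0.07,0],[0,0,0.28]],[[-0.062,-0.105,0],[0,0,0.42]],[[-0.083,-0.14,0],[0,0,0.56]],[[-0.104,-0.176,0],[0,0,0.7]],[[-0.125,-0.211,0],[0,0,0.84]],[[-0.145,-0.246,0],[0,0,0.98]],[[-0.166,-0.281,0],[0,0,1.115]],[[-0.166,-0.281,0],[0,0,1.115]],[[-0.166,-0.281,0],[0,0,1.115]]])

```text
time_s: 14.6
position: [0.42, -0.1477, 0.1989]
tcp_rot: [[0.186, -0.001, -0.983], [0.983, 0.001, 0.186], [0.001, -1.0, 0.002]]
force: [-0.4, -0.2, -2.5]
opening: 0.389
```

Emit:
play_rows(commands=[[[0,0,-0.06],[0,0,0]],[[0,0,-0.1],[0,0,0]],[[0,0,-0.12],[0,0,0]],[[0,0,-0.12],[0,0,0]],[[0,0,-0.12],[0,0,0]]])

```text
time_s: 15.22
position: [0.4211, -0.1478, 0.0799]
tcp_rot: [[0.183, 0.001, -0.983], [0.983, -0.0, 0.183], [-0.0, -1.0, -0.001]]
force: [-0.2, -0.4, -1.8]
opening: 0.389
```

Run:
```python
from h import *
st()
s,c,T,P=wrist('w5');blobs(c,P,['yellow','blue','teal'])
```

```text
15.225 [ 0.4211 -0.1478  0.0799] th 79.47 down [ 8.e-04 -4.e-04 -1.e+00] q [ -33.7   34.8  115.3    0.    29.8 -113.2] F [-0.2 -0.4 -1.8] op 33.9
yellow px [320. 234.] [ 281  192   79   81 5612] ztop 103.8 all [ 399.3 -146.1] [22.6 38.5] 84.0 top [ 399.5 -143.6] [20.8 33.8] 80.3
yellow px [320. 314.] [ 282  300   77   30 2170] ztop 142.7 all [ 416.6 -146.7] [33.6 43.2] 169.7 top [ 397.2 -142.5] [ 3.3 19.9] 81.1
blue px [258. 182.] [  138   148   231   119 11642] ztop 12.2 all [ 405.4 -193.4] [ 91.1 164.3] 79.6 top [ 405.4 -193.4] [ 91.1 164.3] 79.6
teal px [199. 210.] [ 149  178   96   70 5358] ztop 41.9 all [ 397.6 -217.7] [ 49.8 102. ] 84.1 top [ 394.1 -208.1] [43.5 81.2] 80.8
```

View pics/w5.png

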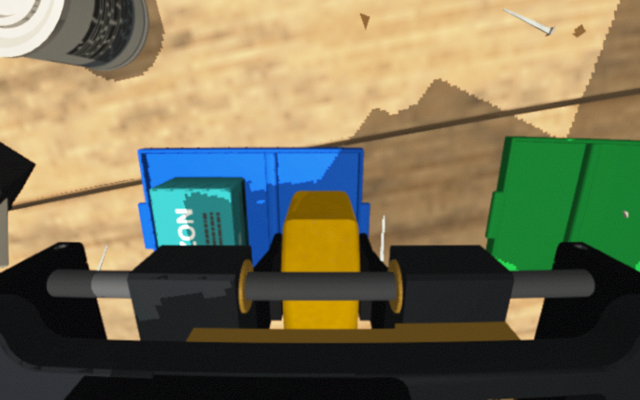

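The tape hangs over the narrow bay, right of the rib, clear of the teal carton. Lowering and releasing.

Emit:
play_rows(commands=[[[0,-0.001,-0.015],[0,0,0]],[[0,-0.001,-0.026],[0,0,0]],[[0,-0.001,-0.031],[0,0,0]],[[0,-0.001,-0.034],[0,0,0]],[[0,-0.001,-0.036],[0,0,0]],[[0,-0.001,-0.036],[0,0,0]],[[0,-0.001,-0.036],[0,0,0]]])

```text
time_s: 16.15
position: [0.4205, -0.1493, 0.0436]
tcp_rot: [[0.184, 0.0, -0.983], [0.983, -0.0, 0.184], [-0.0, -1.0, -0.0]]
force: [0.0, -0.6, -1.5]
opening: 0.39
```

Emit:
play_rows(commands=[[[0,0,0],[0,0,0]],[[0,0,0],[0,0,0]],[[0,0,0],[0,0,0]],[[0,0,0],[0,0,0]],[[0,0,0],[0,0,0]]], gripper=0.05)

```text
time_s: 16.77
position: [0.4204, -0.1492, 0.0435]
tcp_rot: [[0.184, -0.0, -0.983], [0.983, -0.0, 0.184], [-0.0, -1.0, 0.0]]
force: [-0.5, -0.5, 0.0]
opening: 0.57
```

Emit:
play_rows(commands=[[[0,0,0.01],[0,0,0]],[[0,0,0.03],[0,0,0]],[[0,0,0.08],[0,0,0]],[[0,0,0.14],[0,0,0]],[[0,0,0.2],[0,0,0]],[[0,0,0.206],[0,0,0]],[[0,0,0.206],[0,0,0]]])

```text
time_s: 17.65
position: [0.4201, -0.149, 0.25]
tcp_rot: [[0.184, 0.001, -0.983], [0.983, -0.001, 0.184], [-0.0, -1.0, -0.001]]
force: [-0.1, 0.6, -0.6]
opening: 0.571
```

Run:
```python
from h import *
st()
s,c,T,P=wrist('w6');blobs(c,P,['yellow','blue','teal'])
```

```text
17.65 [ 0.4201 -0.149   0.25  ] th 79.41 down [ 9.e-04 -6.e-04 -1.e+00] q [ -33.9   16.2  106.6    0.    57.1 -113.4] F [-0.1  0.6 -0.6] op 49.7
yellow px [56. 34.] [   7    0   74   77 1997] ztop 69.9 all [ 220.2 -388.5] [58.3 75.3] 175.4 top [ 220.2 -388.5] [58.3 75.3] 175.4
yellow px [89. 50.] [  23    0   93   87 1476] ztop 44.5 all [ 243.1 -416. ] [ 70.3 153.9] 112.3 top [ 242.8 -388.9] [ 56.8 116.1] 125.0
yellow px [ 65. 140.] [  36  109   55   72 2616] ztop 63.8 all [ 318.  -445.4] [ 95.3 110.7] 90.7 top [ 319.1 -422. ] [36.5 52.2] 159.2
yellow px [320. 181.] [ 306  151   30   63 1729] ztop 69.9 all [ 429.8 -150.3] [31.2 83.1] 169.2 top [ 420.9 -148.5] [31.1 49.1] 168.9
blue px [305.  22.] [289   9  34  26 671] ztop 30.6 all [ 251.5 -133.1] [23.7 35.2] 79.6 top [ 251.3 -133.1] [23.4 35.2] 79.6
blue px [627.  88.] [605  78  35  24 287] ztop -206.1 all [413.  522.6] [ 22.7 108. ] 98.7 top [420.5 476.7] [12.1 18.5] 150.7
blue px [614. 176.] [ 590   93   47  177 4501] ztop -224.3 all [490.9 324.8] [299.  730.8] 54.2 top [496.2 320.9] [285.7 730.8] 54.3
blue px [283. 170.] [ 217  132  132   87 5787] ztop 12.3 all [ 415.1 -195.3] [109.2 163.5] 79.6 top [ 415.1 -195.3] [109.2 163.5] 79.6
blue px [346. 310.] [336 300  40  29 323] ztop 312.8 all [ 523.2 -125. ] [ 52.4 249.1] 172.8 top [ 397.2 -132.6] [1.  5.7] 84.9
teal px [256. 179.] [ 230  150   49   61 2419] ztop 42.1 all [ 408.5 -224.7] [50.9 69.8] 169.3 top [ 408.6 -224.7] [50.9 69.8] 169.2
```

View pics/w6.png

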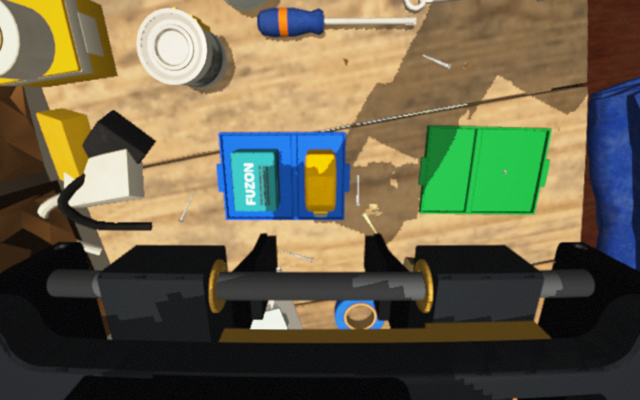

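Blue kit looks right: teal at (256,179) in the wide bay, tape at (320,181) in the narrow bay, both inside their bays. Moving to orange.

Emit:
play_rows(commands=[[[0.0395,0.0165,0],[0,0,-0.148]],[[0.079,0.033,0],[0,0,-0.295]],[[0.1185,0.049,0],[0,0,-0.443]],[[0.158,0.0655,0],[0,0,-0.59]],[[0.1975,0.082,0],[0,0,-0.738]],[[0.237,0.098,0],[0,0,-0.885]],[[0.2765,0.1145,0],[0,0,-1.033]],[[0.2765,0.1145,0],[0,0,-1.033]],[[0.2765,0.1145,0],[0,0,-1.033]],[[0.2765,0.1145,0],[0,0,-1.033]]], gripper=0.087)

```text
time_s: 18.95
position: [0.6955, -0.0352, 0.2484]
tcp_rot: [[0.938, -0.003, -0.345], [0.345, 0.0, 0.938], [-0.003, -1.0, 0.001]]
force: [0.2, -1.3, -0.8]
opening: 0.999
```

Run:
```python
from h import *
st()
s,c,T,P=wrist('w7');blobs(c,P,['orange'])
m=cv2.inRange(cv2.cvtColor(c['frame'],cv2.COLOR_RGB2HSV),(0,120,60),(12,255,255))>0
X=P[m&(c['depth']>0)];X=X[(np.abs(X[:,0]-.697)<.07)&(np.abs(X[:,1]+.035)<.07)&(X[:,2]>.058)];print(len(X),rect(X))
```

```text
18.95 [ 0.6955 -0.0352  0.2484] th 20.21 down [-3.e-03  4.e-04 -1.e+00] q [-12.1  36.   70.6  -0.   73.6 -32.3] F [ 0.2 -1.3 -0.8] op 86.9
orange px [321. 182.] [ 292  153   59   62 2794] ztop 65.2 all [697.4 -46.9] [67.8 83.8] 109.3 top [696.6 -35.8] [61.6 62.3] 20.2
2934 (array([696.8, -35.7]), array([61.6, 62.8]), 20.2)
```

View pics/w7.png

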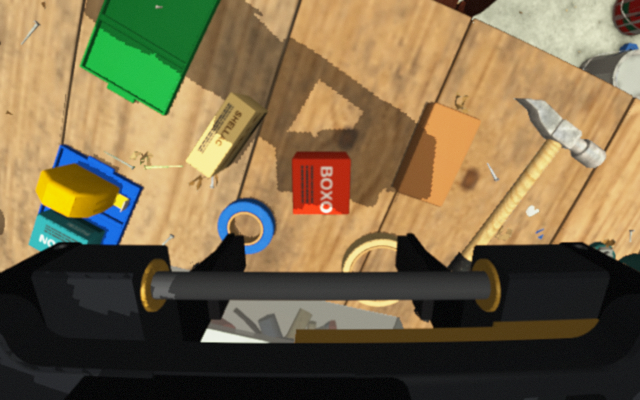

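Orange is centred at (321,182). The left finger comes down well clear of the blue roll (247,226). I'll grip a little higher so the gripper body passes over the tan carton.

Emit:
play_rows(commands=[[[0,-0.0005,-0.06],[0,0,0]],[[0,-0.0005,-0.11],[0,0,0]],[[0,-0.0005,-0.15],[0,0,0]],[[0,-0.0005,-0.18],[0,0,0]],[[0,-0.0005,-0.198],[0,0,0]],[[0,-0.0005,-0.205],[0,0,0]],[[0,-0.0005,-0.205],[0,0,0]],[[0,-0.0005,-0.205],[0,0,0]]])

```text
time_s: 20.0
position: [0.6979, -0.0355, 0.046]
tcp_rot: [[0.938, 0.003, -0.346], [0.346, -0.001, 0.938], [0.002, -1.0, -0.001]]
force: [0.0, -0.1, 0.9]
opening: 0.997
```

Emit:
play_rows(commands=[[[0,0,0],[0,0,0]],[[0,0,0],[0,0,0]],[[0,0,0],[0,0,0]],[[0,0,0],[0,0,0]],[[0,0,0],[0,0,0]],[[0,0,0],[0,0,0]],[[0,0,0],[0,0,0]]], gripper=0.045)

```text
time_s: 20.88
position: [0.6966, -0.0353, 0.0447]
tcp_rot: [[0.938, -0.001, -0.346], [0.346, -0.0, 0.938], [-0.001, -1.0, 0.0]]
force: [-3.1, -1.1, 3.9]
opening: 0.709
```

Emit:
play_rows(commands=[[[0,0,0.01],[0,0,0]],[[0,0,0.05],[0,0,0]],[[0,0,0.11],[0,0,0]],[[0,0,0.165],[0,0,0]],[[0,0,0.165],[0,0,0]]])

```text
time_s: 21.5
position: [0.7009, -0.0356, 0.2161]
tcp_rot: [[0.938, 0.014, -0.346], [0.346, -0.002, 0.938], [0.012, -1.0, -0.007]]
force: [0.0, -0.6, -1.5]
opening: 0.71
```

Emit:
play_rows(commands=[[[-0.034,0.017,0],[0,0,0.147]],[[-0.067,0.035,0],[0,0,0.293]],[[-0.101,0.052,0],[0,0,0.44]],[[-0.135,0.07,0],[0,0,0.586]],[[-0.169,0.087,0],[0,0,0.733]],[[-0.202,0.105,0],[0,0,0.88]],[[-0.236,0.122,0],[0,0,1.026]],[[-0.236,0.122,0],[0,0,1.026]],[[-0.236,0.122,0],[0,0,1.026]],[[-0.236,0.122,-0.03],[0,0,1.026]]])

```text
time_s: 22.75
position: [0.4646, 0.0863, 0.1807]
tcp_rot: [[0.192, 0.008, -0.981], [0.981, -0.0, 0.192], [0.001, -1.0, -0.008]]
force: [-0.2, 0.0, -3.5]
opening: 0.715
```

Emit:
play_rows(commands=[[[0,0,-0.05],[0,0,0]],[[0,0,-0.08],[0,0,0]],[[0,0,-0.08],[0,0,0]],[[0,0,-0.08],[0,0,0]]])

```text
time_s: 23.25
position: [0.4624, 0.0864, 0.1]
tcp_rot: [[0.191, 0.002, -0.982], [0.982, -0.0, 0.191], [0.0, -1.0, -0.002]]
force: [-0.4, -1.1, -2.4]
opening: 0.709
```

Run:
```python
from h import *
st()
s,c,T,P=wrist('w8');blobs(c,P,['orange','green'])
```

```text
23.25 [0.4624 0.0864 0.1   ] th 78.97 down [ 2.e-03 -1.e-04 -1.e+00] q [ -3.1  33.3 111.3   0.   35.3 -82. ] F [-0.4 -1.1 -2.4] op 61.7
orange px [321. 232.] [ 247  194  147   78 9451] ztop 120.1 all [443.4  90.1] [21.4 76.6] 78.9 top [443.2  90.3] [21.  63.3] 79.6
orange px [267. 314.] [252 300  34  29 760] ztop 120.4 all [455.1  64.1] [15.4 46.9] 168.0 top [455.1  64.1] [15.4 46.9] 168.0
orange px [342. 314.] [ 289  300  100   29 2157] ztop 120.4 all [507.5  98.2] [ 46.4 129.4] 10.1 top [461.1  95.6] [45.3 46.2] 168.5
green px [260. 182.] [  171   138   215   134 16156] ztop 12.0 all [453.6  55.2] [110.  164.6] 78.8 top [453.6  55.2] [110.  164.6] 78.8
```

View pics/w8.png

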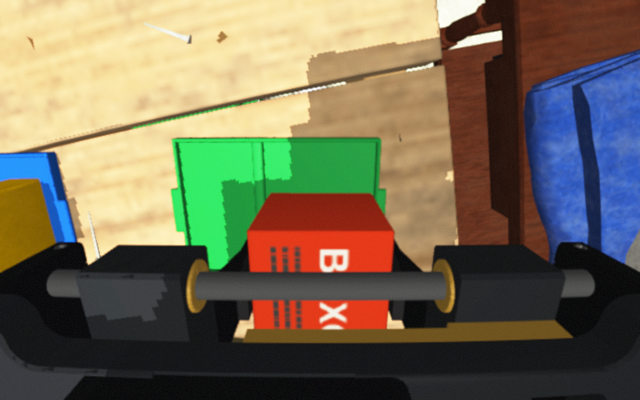

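The orange carton hangs over the green tray's wide bay, right of the rib (column 262), and is square to it. Lowering.

Emit:
play_rows(commands=[[[0,0,-0.025],[0,0,0]],[[0,0,-0.04],[0,0,0]],[[0,0,-0.046],[0,0,0]],[[0,0,-0.049],[0,0,0]],[[0,0,-0.051],[0,0,0]],[[0,0,-0.051],[0,0,0]],[[0,0,-0.051],[0,0,0]]])

```text
time_s: 24.18
position: [0.4611, 0.0868, 0.0488]
tcp_rot: [[0.19, 0.0, -0.982], [0.982, -0.0, 0.19], [0.0, -1.0, -0.0]]
force: [-0.2, 0.0, -2.7]
opening: 0.714
```

Emit:
play_rows(commands=[[[0,0,0],[0,0,0]],[[0,0,0],[0,0,0]],[[0,0,0],[0,0,0]],[[0,0,0],[0,0,0]],[[0,0,0],[0,0,0]]], gripper=0.082)

```text
time_s: 24.8
position: [0.4609, 0.0868, 0.0485]
tcp_rot: [[0.191, 0.0, -0.982], [0.982, -0.0, 0.191], [-0.0, -1.0, -0.0]]
force: [0.5, 1.6, -0.1]
opening: 0.943
```

Emit:
play_rows(commands=[[[0,0,0.01],[0,0,0]],[[0,0,0.03],[0,0,0]],[[0,0,0.08],[0,0,0]],[[0,0,0.14],[0,0,0]],[[0,0,0.2],[0,0,0]],[[0,0,0.201],[0,0,0]],[[0,0,0.201],[0,0,0]]])

```text
time_s: 25.68
position: [0.4602, 0.0868, 0.2497]
tcp_rot: [[0.191, -0.0, -0.982], [0.982, -0.0, 0.191], [-0.0, -1.0, 0.0]]
force: [0.0, -0.0, 0.5]
opening: 0.944
```

Run:
```python
from h import *
st()
s,c,T,P=wrist('w9');blobs(c,P,['orange','green'])
```

```text
25.675 [0.4602 0.0868 0.2497] th 79.01 down [-1.e-04 -0.e+00 -1.e+00] q [ -3.   18.  103.7  -0.   58.2 -82. ] F [ 0.  -0.   0.5] op 82.2
orange px [320. 182.] [ 291  153   59   62 2828] ztop 69.1 all [462.1  86.8] [61.6 62. ] 169.1 top [462.1  86.8] [61.6 61.9] 169.1
green px [280. 167.] [ 228  130  133   88 7172] ztop 12.1 all [455.   55.1] [110.7 164.2] 78.9 top [455.   55.1] [110.7 164.2] 78.9
```

Emit:
play_rows(commands=[[[0.012,-0.01,0],[0,0,-0.17]],[[0.025,-0.021,0],[0,0,-0.34]],[[0.037,-0.031,0],[0,0,-0.51]],[[0.049,-0.042,0],[0,0,-0.68]],[[0.061,-0.052,0],[0,0,-0.85]],[[0.074,-0.063,0],[0,0,-1.02]],[[0.086,-0.073,0],[0,0,-1.19]],[[0.098,-0.084,0],[0,0,-1.36]],[[0.11,-0.094,0],[0,0,-1.53]],[[0.1225,-0.1045,0],[0,0,-1.693]]])

```text
time_s: 26.98
position: [0.5824, -0.0178, 0.2466]
tcp_rot: [[0.949, -0.006, 0.314], [-0.314, 0.001, 0.949], [-0.006, -1.0, -0.001]]
force: [0.2, -0.3, 0.2]
opening: 0.946
```

Emit:
play_rows(commands=[[[0,0,0],[0,0,0]],[[0,0,0],[0,0,0]],[[0,0,0],[0,0,0]]])

```text
time_s: 27.35
position: [0.5825, -0.0172, 0.2489]
tcp_rot: [[0.952, -0.002, 0.307], [-0.307, 0.001, 0.952], [-0.002, -1.0, -0.0]]
force: [-0.9, 1.1, 0.8]
opening: 0.942
```

Run:
```python
from h import *
st()
s,c,T,P=wrist('w10')
X=P[(c['depth']>0)&(P[...,2]>.068)&(P[...,2]<.085)];X=X[(np.abs(X[:,0]-.5835)<.06)&(np.abs(X[:,1]+.018)<.06)];print(len(X),rect(X))
```

```text
27.35 [ 0.5825 -0.0172  0.2489] th -17.9 down [-1.9e-03  5.0e-04 -1.0e+00] q [-12.7  26.9  88.1   0.   65.1   5.2] F [-0.9  1.1  0.8] op 82.0
2345 (array([583.4, -19.5]), array([30.6, 85.3]), 73.2)
```

View pics/w10.png

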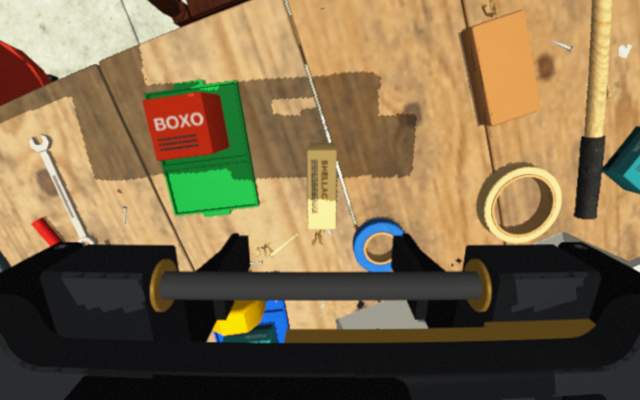

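Tan is at (321,190), centred between the jaws, with the blue roll (380,245) well outside the finger path. Grasping.

Emit:
play_rows(commands=[[[0,-0.001,-0.06],[0,0,0.006]],[[0,-0.001,-0.11],[0,0,0.006]],[[0,-0.001,-0.15],[0,0,0.006]],[[0,-0.001,-0.18],[0,0,0.006]],[[0,-0.001,-0.2],[0,0,0.006]],[[0,-0.001,-0.207],[0,0,0.006]],[[0,-0.001,-0.207],[0,0,0.006]],[[0,-0.001,-0.207],[0,0,0.006]]], gripper=0.065)

```text
time_s: 28.4
position: [0.5841, -0.0188, 0.0436]
tcp_rot: [[0.953, 0.002, 0.303], [-0.303, -0.0, 0.953], [0.002, -1.0, 0.0]]
force: [0.1, 0.3, -0.9]
opening: 0.742
```

Emit:
play_rows(commands=[[[0,0,0],[0,0,0]],[[0,0,0],[0,0,0]],[[0,0,0],[0,0,0]],[[0,0,0],[0,0,0]],[[0,0,0],[0,0,0]],[[0,0,0],[0,0,0]],[[0,0,0],[0,0,0]]], gripper=0.015)

```text
time_s: 29.28
position: [0.5834, -0.0187, 0.0426]
tcp_rot: [[0.953, -0.0, 0.303], [-0.303, 0.0, 0.953], [-0.0, -1.0, -0.0]]
force: [0.6, -0.1, 0.2]
opening: 0.345
```

Emit:
play_rows(commands=[[[0,0,0.01],[0,0,0]],[[0,0,0.05],[0,0,0]],[[0,0,0.11],[0,0,0]],[[0,0,0.157],[0,0,0]],[[0,0,0.157],[0,0,0]],[[0,0,0.157],[0,0,0]]])

```text
time_s: 30.02
position: [0.5826, -0.0185, 0.1993]
tcp_rot: [[0.953, -0.001, 0.303], [-0.303, 0.0, 0.953], [-0.001, -1.0, -0.0]]
force: [-0.7, -0.3, -0.7]
opening: 0.346
```

Emit:
play_rows(commands=[[[-0.017,0.004,0],[0,0,-0.18]],[[-0.034,0.007,0],[0,0,-0.36]],[[-0.051,0.011,0],[0,0,-0.54]],[[-0.069,0.0145,0],[0,0,-0.72]],[[-0.086,0.018,0],[0,0,-0.9]],[[-0.103,0.022,0],[0,0,-1.08]],[[-0.12,0.0255,0],[0,0,-1.27]],[[-0.1375,0.029,0],[0,0,-1.455]],[[-0.1375,0.029,0],[0,0,-1.455]],[[-0.1375,0.029,0],[0,0,-1.455]]])

```text
time_s: 31.28
position: [0.4464, 0.0101, 0.1989]
tcp_rot: [[-0.189, -0.001, 0.982], [-0.982, 0.0, -0.189], [0.0, -1.0, -0.001]]
force: [0.7, -0.5, -1.0]
opening: 0.346
```

Emit:
play_rows(commands=[[[0,0,-0.05],[0,0,0]],[[0,0,-0.09],[0,0,0]],[[0,0,-0.11],[0,0,0]],[[0,0,-0.11],[0,0,0]],[[0,0,-0.11],[0,0,0]]])

```text
time_s: 31.9
position: [0.4469, 0.01, 0.0898]
tcp_rot: [[-0.19, 0.001, 0.982], [-0.982, -0.0, -0.19], [0.0, -1.0, 0.001]]
force: [-0.3, -0.1, -0.2]
opening: 0.343
```

Run:
```python
from h import *
st()
s,c,T,P=wrist('w11');blobs(c,P,['orange','green'])
```

```text
31.9 [0.4469 0.01   0.0898] th -100.97 down [ 1.3e-03 -3.0e-04 -1.0e+00] q [-13.1  33.6 114.9   0.   31.4  87.9] F [-0.3 -0.1 -0.2] op 29.8
orange px [185. 213.] [ 125  177  130   94 6679] ztop 69.0 all [478.8  95.4] [ 42.2 136.1] 94.4 top [474.2  73.2] [43.9 87.5] 85.3
green px [267. 173.] [ 149  145  222  120 9287] ztop 12.2 all [462.3  50.4] [ 95.2 159.5] 78.8 top [462.3  50.4] [ 95.2 159.5] 78.8
```

View pics/w11.png

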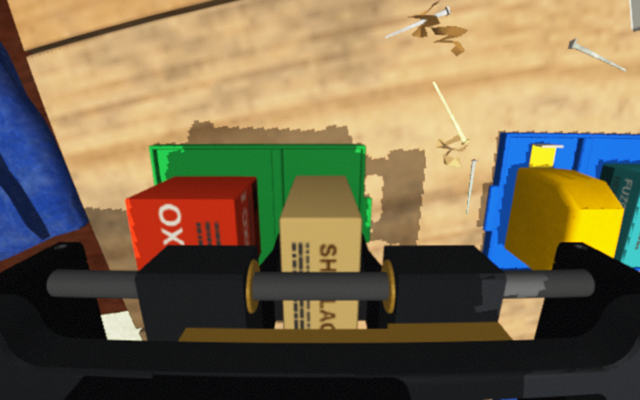

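Tan hangs over the narrow bay, with the left finger fitting between it and the orange carton. Lowering.

Emit:
play_rows(commands=[[[0,0,-0.02],[0,0,0]],[[0,0,-0.033],[0,0,0]],[[0,0,-0.039],[0,0,0]],[[0,0,-0.042],[0,0,0]],[[0,0,-0.043],[0,0,0]],[[0,0,-0.043],[0,0,0]],[[0,0,-0.043],[0,0,0]]])

```text
time_s: 32.83
position: [0.4461, 0.0102, 0.0468]
tcp_rot: [[-0.191, 0.0, 0.982], [-0.982, -0.0, -0.191], [0.0, -1.0, 0.001]]
force: [0.3, -0.3, -1.0]
opening: 0.344
```

Emit:
play_rows(commands=[[[0,0,0],[0,0,0]],[[0,0,0],[0,0,0]],[[0,0,0],[0,0,0]],[[0,0,0],[0,0,0]],[[0,0,0],[0,0,0]]], gripper=0.045)

```text
time_s: 33.45
position: [0.446, 0.0103, 0.0465]
tcp_rot: [[-0.191, 0.0, 0.982], [-0.982, -0.0, -0.191], [0.0, -1.0, 0.0]]
force: [-0.2, 0.7, 0.7]
opening: 0.516
```

Emit:
play_rows(commands=[[[0,0,0.01],[0,0,0]],[[0,0,0.03],[0,0,0]],[[0,0,0.08],[0,0,0]],[[0,0,0.14],[0,0,0]],[[0,0,0.2],[0,0,0]],[[0,0,0.203],[0,0,0]],[[0,0,0.203],[0,0,0]]])

```text
time_s: 34.33
position: [0.4453, 0.0105, 0.2498]
tcp_rot: [[-0.191, 0.0, 0.982], [-0.982, -0.0, -0.191], [-0.0, -1.0, 0.0]]
force: [-0.5, 0.2, -0.9]
opening: 0.52
```

Run:
```python
from h import *
st()
s,c,T,P=wrist('w12');blobs(c,P,['orange','green','teal','yellow','blue'])
X=P[(c['depth']>0)&(P[...,2]>.07)&(P[...,2]<.09)];X=X[(np.abs(X[:,0]-.446)<.06)&(np.abs(X[:,1]-.01)<.06)];print('tan',len(X),rect(X),X[:,2].mean())
c=capture('scene');save('s2',c['frame'][100:300,140:460].repeat(2,0).repeat(2,1))
```

```text
34.325 [0.4453 0.0105 0.2498] th -101.01 down [ 3.e-04 -1.e-04 -1.e+00] q [-13.1  16.2 106.7   0.   57.1  87.9] F [-0.5  0.2 -0.9] op 45.2
orange px [250. 179.] [ 217  149   65   62 2973] ztop 69.2 all [463.5  85.9] [61.6 62.3] 79.1 top [463.5  85.9] [61.5 62.3] 79.1
green px [293. 163.] [ 220  129  131   88 4742] ztop 12.3 all [454.7  51.8] [110.3 158.1] 79.1 top [454.7  51.8] [110.3 158.1] 79.1
teal px [518. 171.] [ 489  141   61   61 2684] ztop 42.1 all [ 402.5 -232.7] [70.7 80.7] 170.3 top [ 409.4 -224.6] [52.2 69.8] 169.3
yellow px [460. 171.] [ 436  129   51   77 2845] ztop 69.6 all [ 430.6 -149.7] [34.8 82.6] 170.0 top [ 422.5 -148.5] [34.7 50. ] 169.0
yellow px [627. 257.] [605 249  35  17 365] ztop 45.0 all [ 351.3 -240.8] [ 24.2 394.9] 57.8 top [ 358.  -229.7] [ 10.9 369.7] 55.7
blue px [ 58. 112.] [    0     0   138   211 11708] ztop -191.0 all [628.7 507.1] [172.5 423.6] 178.3 top [620.2 558. ] [122.4 370.2] 7.2
blue px [413.  12.] [384   0  63  26 901] ztop 21.9 all [ 605.2 -123.9] [23.8 64.7] 77.1 top [ 604.7 -124.7] [22.7 63.4] 78.6
blue px [477. 157.] [ 421  122  132   89 3995] ztop 12.1 all [ 416.8 -191.7] [110.8 158.8] 79.7 top [ 416.8 -191.7] [110.8 158.8] 79.7
tan 2388 (array([449.2,  31.2]), array([72.5, 85.1]), 169.8) 0.0806252479991189
```

View pics/s2.png

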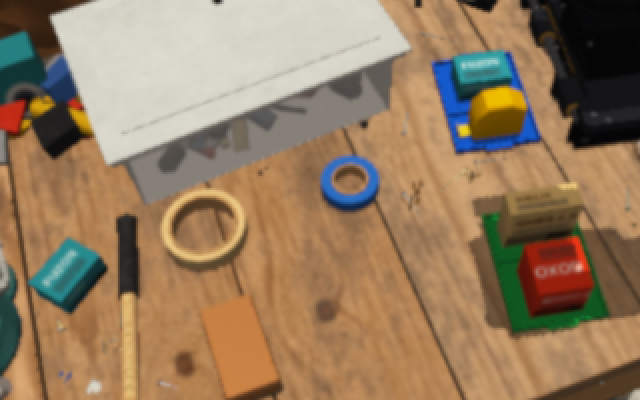

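View pics/w12.png

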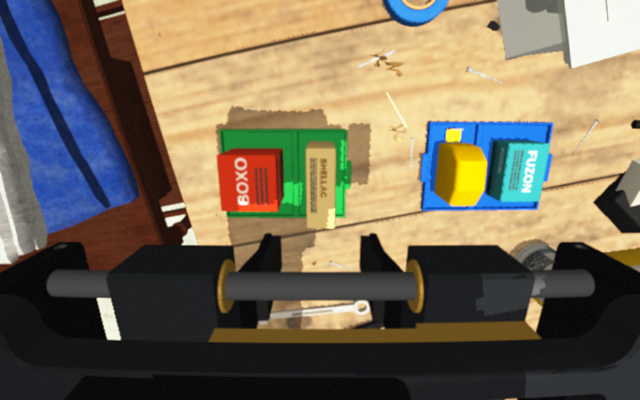

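Both trays hold their kits upright in the right bays: orange at (250,179), tan at (321,183), tape at (460,171), teal at (518,171). The roll and cork block haven't moved. The tan reading picked up some orange pixels, so I'll re-check it and then hand in.

Run:
```python
from h import *
s,c,T,P=wrist('w13')
X=P[(c['depth']>0)&(P[...,2]>.074)&(P[...,2]<.09)];X=X[(np.abs(X[:,0]-.446)<.06)&(np.abs(X[:,1]-.01)<.035)];print('tan',len(X),rect(X),X[:,2].mean())
ok=abs(rect(X)[0]-[446,10]).max()<5; print(ok)
if ok: print(hand_in())
```

```text
tan 2397 (array([445.7,  10.3]), array([30.7, 84.4]), 169.0) 0.08067030433901116
True
the job is handed in; nothing more can be done
None
```

I made up both kits in the order asked and handed the job in at about 34 s of the 115 s allowed. The gripper was empty and clear of everything.

Positions from the last wrist camera checks:

| Thing | Bay | Distance from bay centre | Angle to bay length |
|---|---|---|---|
| Teal carton | blue tray, wide | about 2 mm | within 1° |
| Tape measure | blue tray, narrow | case about 4 mm | within 1° |
| Orange-red carton | green tray, wide | about 2–3 mm | within 1° |
| Tan carton | green tray, narrow | within 1 mm | within 1° |

- **Tape measure:** I set the case off-centre on purpose so the low hook clears the end of the bay by about 6 mm.
- **Standing flat:** top heights match each thing upright on its bay floor, allowing for the wrist camera reading about 2 mm high.
- **Bystanders:** I never touched the blue roll or the cork block. Both look unmoved in the final pictures, but I did not measure them again.
- **Disagreements:** the top camera read about 4 mm off the other two, so I relied on the scene and wrist cameras. My first tan check was wrong because it picked up pixels from the orange carton, and the repeat was clean.

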